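Seat a brass bar in the V-jaw of a drill vise

ROBOT

A 6-joint arm with a two-finger parallel gripper is mounted at the origin on the work surface. World frame = base frame: x ahead of the robot, y to its left, z up, the work surface at z = 0. Lengths are in m, angles in rad, forces in N, time in s.
With the tool pointing down it reaches from about 0.225 to 0.875 m from the base axis. Payload 3.4 kg.
Tool frame: the origin (TCP) lies midway between the tips of the shut fingers; the grasp point (between the pads) lies 19 mm behind it (manip.pinch_z is the distance from the TCP to the grasp point, in m); z points along the fingers, y is the line along which they close (so a half turn about z gives the same grasp; the last joint's range is limited). The gripper opens to 85 mm and grips with 20 to 120 N. Pads are 22 mm wide; open, the fingers measure 114 mm over their backs; the gripper's body (76 mm by 85 mm) begins 54 mm behind the grasp point. The pads swing forward as they close: fully open they stand 13 mm farther back than shut.
Start: joints at [-1.389, 0.276, 1.505, -0, 1.361, -0.121], TCP at [0.171, -0.549, 0.192] pointing down, gripper open.
Joint ranges: [-2.89, 2.89], [-0.75, 2.08], [0.22, 2.7], [-1.18, 4.32], [0.11, 2.71], [-2.7, 2.7]. Speed limits (rad/s): [2.57, 2.57, 3.14, 3.14, 3.14, 3.14].

INTERFACE

Orientations are given as a unit quaternion [w, x, y, z].
In Python, from rig import manip gives the robot as it stands.
- The arm moves only by the tool carry_out, never from a script. Its arguments are lists of equal length, an entry for each row: "delta_pos": the shift along the tool's x, y, z scaled (see below), a list of three; "turn": the turn, a rotation vector about the tool's x, y, z scaled (see below), a list of three; "claw": the closure, from -1 (fully open) to 1 (shut). A call has 1 to 12 rows; each row is the pose to reach, as a shift and turn from the pose commanded when the call began, along the tool's axes at that moment; what a row does not reach only later rows make up. The controller multiplies each number of a shift by 400 mm and each number of a turn by 30 degrees. A row lasts 1/10 s, in which the tool goes at most 50 mm and 8.59 degrees, less where a joint would pass 70% of its speed; a pose out of reach is approached as far as the arm can. A call with a number of a shift or a turn outside -1 to 1 is refused whole. A call with a gripper value outside its range is refused whole. The fingers move at their own pace and stop on an object; "force" is the grip in N (left out, the last holds). Time passes only in rows, so rows that repeat a pose let the fingers close. It gives the time, the measured TCP pose, the force, the opening and the grip force at its end, in the units of the state.
- manip.get_state(): the state, without advancing time (a new reading comes with each control period).
- manip.get_image(name): name is "scene" or "top" or "wrist"; returns a dict with "image" (400x640x3 uint8, red, green, blue), "z_map" (400x640 float32, m along the optical axis (not along the pixel's ray), 0 where there is no reading), "fx", "fy", "cx", "cy" (pixels), "k1" (the pictures are not rectified: a ray, as slopes to the right and down, at radius r is drawn at 1 + k1 r^2 times it, then the intrinsics apply), "world_to_cam" (4x4, takes a point from world to camera coordinates). Camera axes: x right, y down, z forward; pixel columns grow to the right and rows downward; lengths in m; the calibration is good to about 2 mm. A picture is of the moment at which its call begins.
- manip.sign_off(): hands the job in; it is judged then, once.
Trained networks look in the newest picture that a camera, given by its name, has taken for a name from the list of things; names that differ only in an ending like _2 or _b are one class to them, and where a whole thing is asked for, a point or a joint stands for the part that bears it (a point fixed in the world has none). Each returns a list of dicts, best first, with "score" (0 to 1); they miss things now and then, are a little off and sometimes report something else, mostly with a low value. They report only what shows in the picture. A call takes as long as a camera call. They do not tell look-alikes from the thing itself.
- manip.spot_in(camera, query): "point" ([x, y, z] in m, in world coordinates, good to about 4 mm: the middle of the surface that is visible of it).
- manip.place_of(camera, query): "point" ([x, y, z] in m, in world coordinates, good to about 4 mm: a listed point, or the origin of a listed thing).
The state is a dict: "clock": time; "qpos": joint angles; "qd": joint speeds; "effort": joint torques, N m; "position": TCP position; "ee_rot": TCP orientation; "contact_force": force on the tool from outside, world axes, zero at the start; "moment": the same for the moment, N m; "width": finger opening in m; "gripper_force": force on a finger pad.
Only numpy, scipy, OpenCV 4.12 (cv2) and the standard library are available. Lean on these libraries where they do the work, as an engineer would, in place of code of your own. Each camera call takes 0.05 s, during which the arm holds its last target. There are 200 camera calls.

TASK

Stand the brass bar upright on the bed of the blue drill vise and, with the sliding jaw still clear of it, push it gently but firmly (about 10 N) into the V of the fixed jaw until it bears on both V faces. Then slide the moving jaw up tight against the bar so that the vise holds it upright and centred, ready for drilling. The brass marks easily: never press it against any jaw face with more than 15 N, and leave everything else on the bench where it is.

Things in the scene. Friction and masses are not known exactly. Their poses are not given: they have to be found in the camera images.
- bar_mid (a point): centre (half-way up) of the brass-coloured round bar, 30 mm diameter, 70 mm tall, about 0.42 kg, standing on end on the mat; its z axis is the bar's axis
- bar: the same brass bar; origin at the centre of its lower end
- vise: blue quick-slide drill vise bolted to a fixed 280 x 160 x 12 mm plywood board. Origin on the bench top under the vise, z up; x runs along the bed from the sliding jaw to the fixed V-jaw, y across. The flat slick bed (x = -130 to 120 mm, 104 mm wide, friction about 0.25) is 42 mm above the bench. The fixed jaw fills x = 75 to 120 mm, y = -50 to 50 mm, 35 mm tall above the bed
- v_bottom (a point): foot of the V, on the bed at the inmost corner (x = 93 mm, y = 0 of the vise frame). The upright 90-degree V in the fixed jaw opens towards vise -x, 36 mm wide at the mouth and 18 mm deep. The axis of a seated 30 mm bar stands 21.2 mm in front of this corner (x = 71.8 mm, y = 0 of the vise frame)
- vface_left: steel plate that is the +y face of the V (35 mm tall, 25 mm wide, fixed to the vise); origin at the middle of the face, its x axis points into the plate
- vface_right: steel plate that is the -y face of the V, likewise
- jaw (a joint): travel of the sliding jaw towards the V-jaw (m), at most 0.098. At 0 its flat front face is at x = -30 mm of the vise frame, 105 mm from the V-jaw's front; it meets a seated bar at about 0.087. The jaw is pushed along by hand: its clutch drags with about 8 N, and it stays, keeping its pressure, where it is left
- jaw_back (a point): middle of the flat back of the sliding jaw (the face to push on to close it), 24 mm above the bed and 36 mm behind its front face; the jaw is a blue block 100 mm wide (vise y) and 38 mm tall above the bed; the small red-tipped lever at its -y end is not used
- jaw_plate: bright steel plate on the front of the sliding jaw; origin at the foot of the front face, on the bed
- steel_bar_mid (a point): centre of a grey steel bar, 30 mm diameter, 70 mm tall, standing: leave it
- dowel_mid (a point): centre of a brown wooden dowel, 30 mm diameter, 70 mm tall, light (40 g), standing: leave it
- wax_jar: yellow jar with brass lid, 72 mm diameter, 100 mm tall, origin under its centre: leave it
- dye_tub: brown tub with white lid, 80 mm diameter, 75 mm tall, origin under its centre: leave it
- hammer: hammer lying down, 260 mm long, origin under its middle: leave it
- brush: flat brush lying down, 160 mm long, origin under its middle: leave it
- beaker: glass beaker, 80 mm diameter, 100 mm tall, origin under its centre: leave it
- spray_a: spray bottle with blue head, 68 mm diameter, 192 mm tall, origin under its centre: leave it
- spray_b: spray bottle with white head, 68 mm diameter, 162 mm tall, origin under its centre: leave it
There are look-alikes about, which are no part of the job. What is shaped like the bar but purple is not meant.

How it is judged:
By the outcome, as a careful person would: the job done as asked, in the order asked, and still so for the second after the job is handed in, with the robot touching nothing.
It also fails if it takes over 72 s, if anything falls off the work surface, if the arm or the gripper's body presses on something with over 40 N, if the wrist force passes 120 N, or if a joint passes its speed limit or range.

## Working session

There is one attempt and no reset: what is moved stays moved. The work goes in short steps, Python scripts to look and compute and a tool call to move; the robot and the scene stay as the last step left them, time stands still between calls to the robot, and variables do not carry over. Pictures are saved under pics/ and viewed, at most 10 in all, crops included, and the job is handed in when it is done.

Besides the shell and the picture viewer there is one more tool, called after "Request:" as name(argument=value, ...) on one line, values as JSON. carry_out: Moves the arm, as the interface text tells. Shifts and turns lie within -1 to 1; 1 stands for 400 mm of shift or 30 degrees of turn. Its arguments: {"type":"object","properties":{"delta_pos":{"type":"array","items":{"type":"array","items":{"type":"number","minimum":-1,"maximum":1}}},"turn":{"type":"array","items":{"type":"array","items":{"type":"number","minimum":-1,"maximum":1}}},"claw":{"type":"array","items":{"type":"number"}},"force":{"type":"number"}},"required":["delta_pos","turn","claw"]}

```bash
mkdir -p pics; cat > h.py <<'E'
import numpy as np, cv2
from rig import manip
from scipy.spatial.transform import Rotation as R
def pts(im):
    """world xyz per pixel"""
    K=np.array([[im["fx"],0,im["cx"]],[0,im["fy"],im["cy"]],[0,0,1.]])
    h,w=im["z_map"].shape
    u,v=np.meshgrid(np.arange(w),np.arange(h))
    s=cv2.undistortPoints(np.stack([u,v],-1).reshape(-1,1,2).astype(float),K,np.array([im["k1"],0,0,0.])).reshape(h,w,2)
    z=im["z_map"]; c=np.dstack([s[...,0]*z,s[...,1]*z,z])
    T=np.linalg.inv(im["world_to_cam"])
    return c@T[:3,:3].T+T[:3,3]
def rot(): 
    s=manip.get_state(); q=s["ee_rot"]; return np.array(s["position"]),R.from_quat([q[1],q[2],q[3],q[0]]).as_matrix()
def save(im,n): cv2.imwrite(f"pics/{n}.png",im["image"][...,::-1])
E
python3 - <<'E'
from h import *
np.set_printoptions(precision=4,suppress=True)
for c in ["scene","top"]:
    im=manip.get_image(c); save(im,c+"0")
    for q in ["bar_mid","bar","vise","v_bottom","jaw_back","jaw_plate","vface_left","vface_right","steel_bar_mid","dowel_mid"]:
        print(c,q,[(np.round(d["point"],4).tolist(),round(d["score"],2)) for d in manip.place_of(c,q)[:3]])
print(rot(),manip.get_state()["clock"],manip.pinch_z)
E
```

```text
scene bar_mid [([0.484, -0.2656, 0.0316], 0.92), ([0.6022, -0.2171, 0.0394], 0.71), ([0.5567, -0.282, 0.0315], 0.64)]
scene bar [([0.5543, -0.2822, 0.0017], 0.91), ([0.5495, -0.2013, -0.0016], 0.85), ([0.6021, -0.2161, 0.0019], 0.77)]
scene vise [([0.5925, 0.1187, 0.0011], 0.64)]
scene v_bottom [([0.68, 0.0948, 0.0443], 0.56)]
scene jaw_back [([0.5303, 0.1312, 0.0651], 0.81), ([0.6067, 0.4522, 0.0061], 0.61)]
scene jaw_plate [([0.5634, 0.1199, 0.0385], 0.73), ([0.6584, -0.3091, -0.0042], 0.42), ([0.4617, -0.1747, 0.0375], 0.17)]
scene vface_left [([0.6727, 0.1025, 0.0582], 0.35)]
scene vface_right [([0.6682, 0.0876, 0.055], 0.52)]
scene steel_bar_mid [([0.6499, -0.1664, 0.0361], 0.87)]
scene dowel_mid [([0.6668, 0.383, -0.0008], 0.33)]
top bar_mid [([0.4827, -0.2627, 0.036], 0.64), ([0.5531, -0.2842, 0.0355], 0.6), ([0.545, -0.1969, 0.0371], 0.51)]
top bar [([0.5486, -0.1893, 0.0029], 0.69), ([0.6023, -0.222, 0.0013], 0.68), ([0.4862, -0.2631, -0.0021], 0.58)]
top vise [([0.5915, 0.1199, 0.0006], 0.91), ([0.7736, -0.1676, -0.0008], 0.3)]
top v_bottom [([0.6797, 0.0906, 0.0424], 0.97)]
top jaw_back [([0.528, 0.1319, 0.0634], 0.71)]
top jaw_plate [([0.567, 0.1251, 0.0421], 0.62), ([0.5564, -0.2839, 0.0346], 0.38)]
top vface_left []
top vface_right [([0.7739, -0.1691, -0.0031], 0.59), ([0.6686, 0.0823, 0.0568], 0.5)]
top steel_bar_mid [([0.6513, -0.1665, 0.0371], 0.47)]
top dowel_mid [([0.4561, -0.1776, 0.0363], 0.46), ([0.677, 0.1025, 0.0588], 0.17)]
(array([ 0.1715, -0.5489,  0.1915]), array([[ 0.9545,  0.2982,  0.    ],
       [ 0.2982, -0.9545, -0.0001],
       [-0.    ,  0.0001, -1.    ]])) 1.1 0.0187
```

View pics/scene0.png

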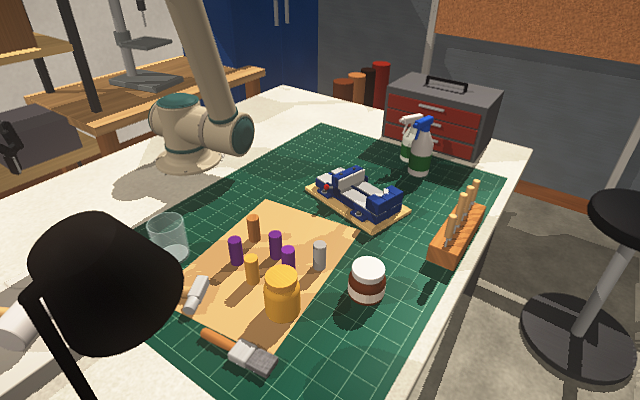

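View pics/top0.png

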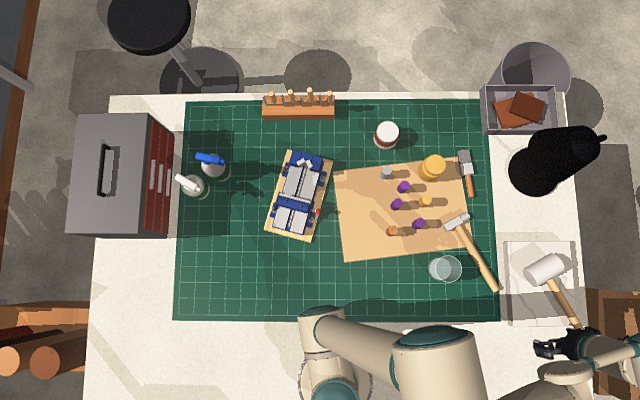

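The scene shows a single brass bar: scene px (251,268), top px (427,201), at world ≈ (0.555, −0.283). The other three network hits are the purple look-alikes. The vise is at top px (298,195), with its V-jaw on the far (+x) side and turned about −15°. I'll move over the bar and look closely.

Request:
carry_out(delta_pos=[[0.9, -0.28, -0.1], [0.9, -0.28, -0.1], [0.9, -0.28, -0.1], [0.9, -0.28, -0.1], [0.9, -0.28, -0.1], [0.9, -0.28, -0.1], [0.9, -0.28, -0.1], [0.9, -0.28, -0.1], [0.9, -0.28, -0.1], [0.9, -0.28, -0.1], [0.9, -0.28, -0.1], [0.9, -0.28, -0.1]], turn=[[0, 0, 1], [0, 0, 1], [0, 0, 1], [0, 0, 1], [0, 0, 1], [0, 0, 1], [0, 0, 1], [0, 0, 1], [0, 0, 1], [0, 0, 1], [0, 0, 1], [0, 0, 1]], claw=[-0.4, -0.4, -0.4, -0.4, -0.4, -0.4, -0.4, -0.4, -0.4, -0.4, -0.4, -0.4])

```text
clock: 2.3
position: [0.4805, -0.3355, 0.2313]
ee_rot: [0.0, 0.994, -0.111, -0.0]
contact_force: [-0.4, -0.3, 0.2]
width: 0.0599
gripper_force: 0.0
```

```bash
python3 - <<'E'
from h import *
np.set_printoptions(precision=4,suppress=True)
im=manip.get_image("wrist"); save(im,"w1")
for q in ["bar_mid","bar"]:
    print(q,[(np.round(d["point"],4).tolist(),round(d["score"],2)) for d in manip.place_of("wrist",q)[:4]])
def brass(im):
    P=pts(im); hsv=cv2.cvtColor(im["image"],cv2.COLOR_RGB2HSV)
    near=(np.hypot(P[...,0]-.555,P[...,1]+.283)<.03)&(im["z_map"]>0)
    return P[near&(P[...,2]>.012)]
from scipy.optimize import least_squares
for c in ["wrist","scene","top"]:
    A=brass(im if c=="wrist" else manip.get_image(c))
    if len(A)<20: print(c,len(A)); continue
    zt=np.percentile(A[:,2],95); S=A[A[:,2]<zt-.008]; Tp=A[A[:,2]>zt-.004]
    f=least_squares(lambda p:np.hypot(S[:,0]-p[0],S[:,1]-p[1])-.015,[.555,-.283],loss="soft_l1",f_scale=.002).x if len(S)>20 else None
    print(c,len(A),"ztop",zt,"side fit",f,"top mean",Tp.mean(0),(Tp.min(0)+Tp.max(0))/2)
# vise from top depth: fixed jaw points
im=manip.get_image("top");P=pts(im);m=(np.hypot(P[...,0]-.595,P[...,1]-.115)<.17)
h=P[m&(P[...,2]>.070)&(P[...,2]<.09)]
print(len(h)); 
print(cv2.minAreaRect((h[h[:,0]>.63][:,:2]*1000).astype(np.float32)),cv2.minAreaRect((h[h[:,0]<.6][:,:2]*1000).astype(np.float32)),np.median(h[h[:,0]>.63][:,2]))
print(rot(),manip.get_state()["clock"],manip.get_state()["width"])
E
```

```text
bar_mid [([0.6089, -0.2164, 0.034], 0.91), ([0.4858, -0.2594, 0.0335], 0.81), ([0.5473, -0.1999, 0.0334], 0.64), ([0.5582, -0.285, 0.0362], 0.62)]
bar [([0.6011, -0.2161, 0.0002], 0.91), ([0.5611, -0.2833, -0.0014], 0.9), ([0.549, -0.1952, -0.0007], 0.6), ([0.4869, -0.2639, -0.0015], 0.6)]
wrist 928 ztop 0.07167009399120922 side fit [ 0.5564 -0.2851] top mean [ 0.5566 -0.2857  0.0705] [ 0.5563 -0.2856  0.0705]
scene 379 ztop 0.07219638314795351 side fit [ 0.5573 -0.2846] top mean [ 0.5588 -0.2862  0.071 ] [ 0.5583 -0.2858  0.0709]
top 186 ztop 0.6614367413626531 side fit [ 0.5499 -0.2917] top mean [ 0.5314 -0.2982  0.6606] [ 0.5323 -0.2987  0.6617]
779
((685.0418090820312, 88.69541931152344), (100.0364990234375, 46.63232421875), 74.69134521484375) ((544.6940307617188, 110.77333068847656), (131.88504028320312, 36.39388656616211), 75.19033813476562) 0.0766728035219767
(array([ 0.4812, -0.3351,  0.2316]), array([[ 0.9755, -0.22  , -0.    ],
       [-0.22  , -0.9755, -0.0001],
       [ 0.    ,  0.0001, -1.    ]])) 2.6 0.05990944420512064
```

View pics/w1.png

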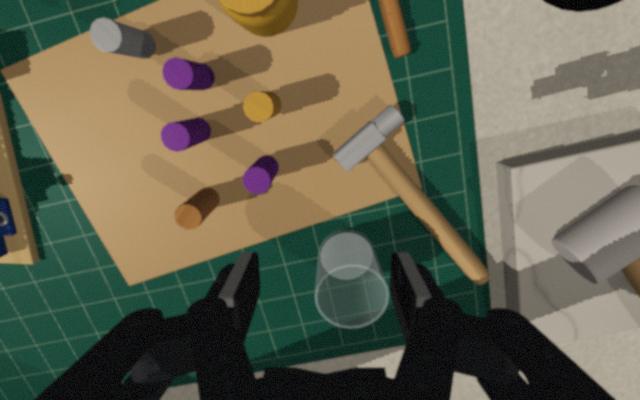

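The wrist view shows the brass bar at px (261,106), top at 0.071 m, with free space on both finger sides (nearest purple bar about 75 px away, hammer head at px (370,140)). Going in to grasp high on the bar.

Request:
carry_out(delta_pos=[[0.155, -0.162, 0], [0.155, -0.162, 0], [0.155, -0.162, 0], [0.155, -0.162, 0.12], [0.155, -0.162, 0.24], [0.155, -0.162, 0.36], [0.155, -0.162, 0.42], [0.155, -0.162, 0.475], [0.155, -0.162, 0.475], [0.155, -0.162, 0.475]], turn=[[0, 0, 0.08], [0, 0, 0.08], [0, 0, 0.08], [0, 0, 0.08], [0, 0, 0.08], [0, 0, 0.08], [0, 0, 0.08], [0, 0, 0.08], [0, 0, 0.08], [0, 0, 0.08]], claw=[-0.4, -0.4, -0.4, -0.4, -0.4, -0.4, -0.4, -0.4, -0.4, -0.4])

```text
clock: 3.6
position: [0.5562, -0.2855, 0.0418]
ee_rot: [0.0, 0.991, -0.131, -0.0]
contact_force: [0.3, 0.2, 0.3]
width: 0.0599
gripper_force: 0.0
```

Request:
carry_out(delta_pos=[[0, 0, 0], [0, 0, 0], [0, 0, 0], [0, 0, 0], [0, 0, 0], [0, 0, 0], [0, 0, 0], [0, 0, 0]], turn=[[0, 0, 0], [0, 0, 0], [0, 0, 0], [0, 0, 0], [0, 0, 0], [0, 0, 0], [0, 0, 0], [0, 0, 0]], claw=[1, 1, 1, 1, 1, 1, 1, 1], force=35)

```text
clock: 4.4
position: [0.5564, -0.285, 0.0414]
ee_rot: [0.0, 0.991, -0.131, -0.0]
contact_force: [-0.1, -0.2, 0.6]
width: -0.0002
gripper_force: 0.0
```

The fingers shut on nothing, so I'm looking.

```bash
python3 - <<'E'
from h import *
np.set_printoptions(precision=4,suppress=True)
a=manip.get_image("wrist"); b=manip.get_image("scene")
c=cv2.resize(b["image"][180:320,180:380],(800,560))
cv2.imwrite("pics/s2.png",c[...,::-1])
cv2.imwrite("pics/w2.png",a["image"][...,::-1])
P=pts(b)
for v,u in [(262,251),(268,251)]: print(P[v,u],b["image"][v,u])
E
```

```text
[ 0.568  -0.2939  0.0709] [165 114  52]
[ 0.568  -0.2959  0.055 ] [153 105  50]
```

View pics/s2.png

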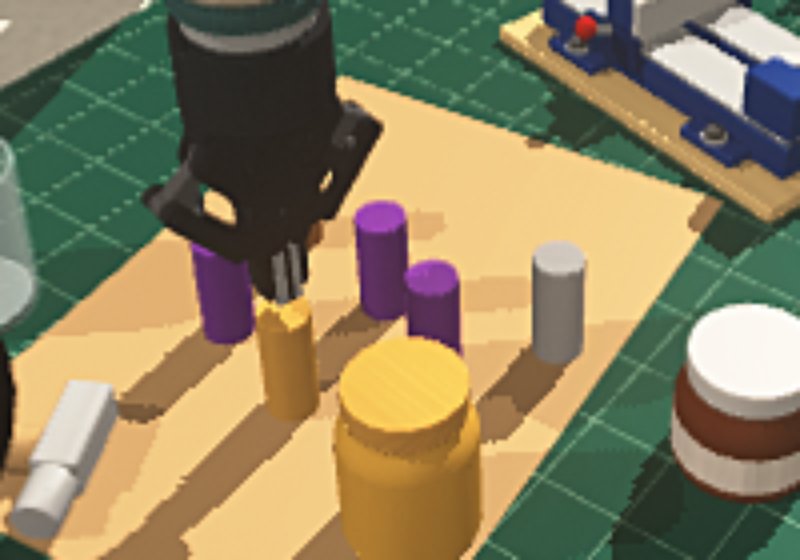

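View pics/w2.png

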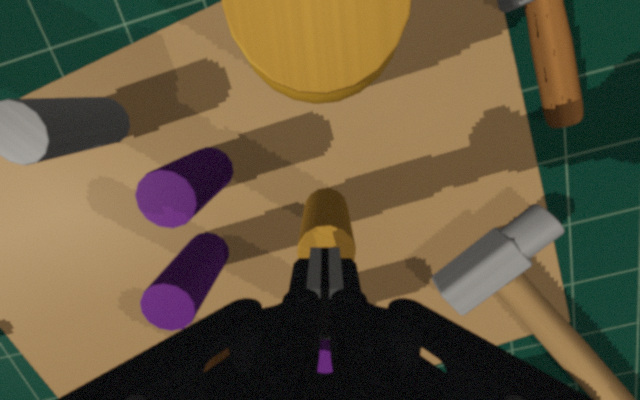

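In both crops the bar is still upright, just ahead of the shut fingers (wrist px (327,225), fingertips at (325,270)). I'll refit both the bar and the visible fingertips.

```bash
python3 - <<'E'
from h import *
np.set_printoptions(precision=4,suppress=True)
from scipy.optimize import least_squares
for c in ["wrist","scene"]:
    im=manip.get_image(c); P=pts(im); hsv=cv2.cvtColor(im["image"],cv2.COLOR_RGB2HSV)
    m=(hsv[...,0]>10)&(hsv[...,0]<30)&(hsv[...,1]>110)&(np.hypot(P[...,0]-.565,P[...,1]+.288)<.04)&(P[...,2]>.015)&(P[...,2]<.09)
    A=P[m]; zt=np.percentile(A[:,2],97); S=A[A[:,2]<zt-.006]; T=A[A[:,2]>zt-.003]
    f=least_squares(lambda p:np.hypot(S[:,0]-p[0],S[:,1]-p[1])-.015,[.565,-.288],loss="soft_l1",f_scale=.002)
    print(c,len(A),zt,"axis",f.x,np.abs(f.fun).mean(),"top",T.min(0),T.max(0),len(T))
    g=(hsv[...,1]<80)&(np.hypot(P[...,0]-.556,P[...,1]+.285)<.03)&(P[...,2]<.12)&(P[...,2]>.03)
    print(" finger pts",P[g].min(0),P[g].max(0),P[g].mean(0), g.sum())
    W=im["world_to_cam"]; C=np.linalg.inv(W)[:3,3]; print(" cam",C)
    x=W[:3,:3]@np.array([.5564,-.285,.0414])+W[:3,3]; r=x[:2]/x[2]; r=r*(1+im["k1"]*(r@r)); print(" TCP px",r*[im["fx"],im["fy"]]+[im["cx"],im["cy"]])
print(rot())
E
```

```text
wrist 2821 0.07166833099186802 axis [ 0.556  -0.2853] 0.00017578813243783041 top [ 0.5488 -0.3001  0.0687] [ 0.5715 -0.2706  0.0899] 1381
 finger pts [ 0.5449 -0.2988  0.0858] [ 0.5686 -0.2735  0.12  ] [ 0.5643 -0.2866  0.1067] 2030
 cam [ 0.631  -0.3045  0.2244]
 TCP px [325.202  229.9717]
scene 352 0.0729299434958545 axis [ 0.5573 -0.2847] 0.0006872821124835034 top [ 0.545  -0.3007  0.07  ] [ 0.5738 -0.2706  0.0893] 96
 finger pts [ 0.5465 -0.2991  0.0855] [ 0.5704 -0.2767  0.1195] [ 0.5653 -0.2885  0.1034] 93
 cam [ 1.0234 -0.7105  0.6479]
 TCP px [251.0357 267.4255]
(array([ 0.5564, -0.285 ,  0.0415]), array([[ 0.9657, -0.2597, -0.    ],
       [-0.2597, -0.9657, -0.0001],
       [-0.    ,  0.0001, -1.    ]]))
```

The bar hasn't moved (axis 0.556, −0.285). The fingers are directly over it with their tips at about z 0.086, though the state says 0.041. So the reported TCP seems about 44 mm lower than the real tips; I'll measure that properly.

```bash
python3 - <<'E'
from h import *
np.set_printoptions(precision=4,suppress=True)
for c in ["wrist","scene"]:
    im=manip.get_image(c); P=pts(im)
    m=(np.hypot(P[...,0]-.556,P[...,1]+.285)<.028)&(P[...,2]>.05)&(P[...,2]<.2)
    print(c,np.histogram(P[m][:,2],bins=np.arange(.05,.2,.003)))
    q=m&(P[...,2]>.076)&(P[...,2]<.1); print(P[q].min(0),P[q].max(0))
s=manip.get_state(); print(s["qpos"],s["position"],s["width"])
print([a for a in dir(manip) if a[0]!='_'])
E
```

```text
wrist (array([  76,  106,   89,  107,  114,  116, 1010,  346,    0,    0,    0,
          5,  102,  169,  198,  215,  232,  230,  264,  270,  296,  184,
        257,  515,  330,  643, 1112,  983, 1104, 2353,  552,  128,  519,
        752,  921, 1164, 1397, 1845, 1594, 1349,  261,    0,    0,    0,
          0,    0,    0,    0,    0,    0]), array([0.05 , 0.053, 0.056, 0.059, 0.062, 0.065, 0.068, 0.071, 0.074,
       0.077, 0.08 , 0.083, 0.086, 0.089, 0.092, 0.095, 0.098, 0.101,
       0.104, 0.107, 0.11 , 0.113, 0.116, 0.119, 0.122, 0.125, 0.128,
       0.131, 0.134, 0.137, 0.14 , 0.143, 0.146, 0.149, 0.152, 0.155,
       0.158, 0.161, 0.164, 0.167, 0.17 , 0.173, 0.176, 0.179, 0.182,
       0.185, 0.188, 0.191, 0.194, 0.197, 0.2  ]))
[ 0.5581 -0.2994  0.0855] [ 0.5687 -0.273   0.1   ]
scene (array([10, 19, 11, 14, 15, 15, 40, 60,  1,  0,  2,  3,  6, 14, 15, 14, 18,
       18, 11, 23, 17, 14, 12, 12, 11, 21, 20, 30, 39, 46, 18, 14, 14, 25,
       15, 21, 22, 22, 31, 24, 26, 24, 27, 33, 27, 39, 56, 19, 10,  3]), array([0.05 , 0.053, 0.056, 0.059, 0.062, 0.065, 0.068, 0.071, 0.074,
       0.077, 0.08 , 0.083, 0.086, 0.089, 0.092, 0.095, 0.098, 0.101,
       0.104, 0.107, 0.11 , 0.113, 0.116, 0.119, 0.122, 0.125, 0.128,
       0.131, 0.134, 0.137, 0.14 , 0.143, 0.146, 0.149, 0.152, 0.155,
       0.158, 0.161, 0.164, 0.167, 0.17 , 0.173, 0.176, 0.179, 0.182,
       0.185, 0.188, 0.191, 0.194, 0.197, 0.2  ]))
[ 0.5458 -0.2992  0.0817] [ 0.5709 -0.2731  0.1   ]
[-0.5846  0.4618  1.6087 -0.0001  1.0712  1.2489] [ 0.5563 -0.285   0.0415] -0.0001786854355512662
['MotionError', 'get_image', 'get_state', 'pinch_z', 'place_of', 'sign_off', 'spot_in']
```

Both cameras put the real tips at z ≈ 0.085, so tip z = reported z + 0.0435, with xy unaffected. I'll open, lower by 44 mm and grasp.

Request:
carry_out(delta_pos=[[0, 0, 0], [0, 0, 0], [0, 0, 0], [0, 0, 0], [0, 0, 0], [0, 0, 0], [0, 0, 0.04], [0, 0, 0.08], [0, 0, 0.11], [0, 0, 0.11]], turn=[[0, 0, 0], [0, 0, 0], [0, 0, 0], [0, 0, 0], [0, 0, 0], [0, 0, 0], [0, 0, 0], [0, 0, 0], [0, 0, 0], [0, 0, 0]], claw=[-0.4, -0.4, -0.4, -0.4, -0.4, -0.4, -0.4, -0.4, -0.4, -0.4])

```text
clock: 5.7
position: [0.555, -0.2841, -0.0044]
ee_rot: [-0.001, 0.991, -0.131, -0.002]
contact_force: [0.1, -0.9, -0.7]
width: 0.06
gripper_force: 0.0
```

Request:
carry_out(delta_pos=[[0, 0, 0], [0, 0, 0], [0, 0, 0], [0, 0, 0], [0, 0, 0], [0, 0, 0]], turn=[[0, 0, 0], [0, 0, 0], [0, 0, 0], [0, 0, 0], [0, 0, 0], [0, 0, 0]], claw=[1, 1, 1, 1, 1, 1], force=35)

```text
clock: 6.3
position: [0.557, -0.2855, -0.0016]
ee_rot: [0.0, 0.991, -0.131, 0.001]
contact_force: [-0.1, -0.6, 4.7]
width: 0.0289
gripper_force: 35.0
```

Request:
carry_out(delta_pos=[[0, 0, -0.1], [0, 0, -0.2], [0, 0, -0.3], [-0.02, -0.1, -0.3], [-0.05, -0.22, -0.3], [-0.08, -0.34, -0.3], [-0.11, -0.46, -0.3], [-0.14, -0.58, -0.3], [-0.16, -0.7, -0.3], [-0.19, -0.82, -0.3], [-0.21, -0.92, -0.3], [-0.226, -0.98, -0.3]], turn=[[0, 0, 0], [0, 0, 0], [0, 0, 0], [0, 0, 0], [0, 0, 0], [0, 0, 0], [0, 0, 0], [0, 0, 0], [0, 0, 0], [0, 0, 0], [0, 0, 0], [0, 0, 0]], claw=[1, 1, 1, 1, 1, 1, 1, 1, 1, 1, 1, 1])

```text
clock: 7.5
position: [0.5693, 0.1205, 0.1161]
ee_rot: [-0.0, 0.992, -0.13, -0.002]
contact_force: [-0.8, -0.5, -5.3]
width: 0.0289
gripper_force: 36.2
```

Request:
carry_out(delta_pos=[[0, 0, 0], [0, 0, 0], [0, 0, 0]], turn=[[0, 0, 0], [0, 0, 0], [0, 0, 0]], claw=[1, 1, 1])

```text
clock: 7.8
position: [0.5702, 0.1161, 0.1167]
ee_rot: [0.001, 0.991, -0.131, -0.001]
contact_force: [0.3, 0.9, -4.6]
width: 0.0288
gripper_force: 36.3
```

```bash
python3 - <<'E'
from h import *
np.set_printoptions(precision=4,suppress=True)
im=manip.get_image("wrist"); save(im,"w3")
for q in ["v_bottom","vise","jaw_plate","bar","vface_left","vface_right"]:
    print(q,[(np.round(d["point"],4).tolist(),round(d["score"],2)) for d in manip.place_of("wrist",q)[:2]])
P=pts(im); m=(im["z_map"]>0)&(np.hypot(P[...,0]-.685,P[...,1]-.0887)<.075)
h=P[m&(P[...,2]>.070)&(P[...,2]<.085)]; print("fixed jaw",cv2.minAreaRect((h[:,:2]*1000).astype(np.float32)),np.median(h[:,2]))
b=P[m&(P[...,2]>.035)&(P[...,2]<.05)]; print("bed z",np.median(b[:,2]),len(b))
np.savez("w3.npz",P=P,im=im["image"])
s=manip.get_state(); print(rot(),s["clock"],s["width"],s["contact_force"])
for c in ["wrist","scene"]:
    im=im if c=="wrist" else manip.get_image(c); P=pts(im); p=rot()[0]
    hsv=cv2.cvtColor(im["image"],cv2.COLOR_RGB2HSV)
    m=(hsv[...,0]>10)&(hsv[...,0]<30)&(hsv[...,1]>110)&(np.hypot(P[...,0]-p[0],P[...,1]-p[1])<.03)&(P[...,2]>.09)
    print(c,m.sum(),np.percentile(P[m][:,2],[1,50,98]) if m.sum() else "")
E
```

```text
v_bottom [([0.6774, 0.0912, 0.0362], 0.74)]
vise [([0.6659, 0.3792, -0.0017], 0.16)]
jaw_plate [([0.5617, 0.1213, 0.0471], 0.94)]
bar [([0.592, 0.115, -0.0022], 0.71), ([0.5718, 0.1159, 0.1179], 0.69)]
vface_left [([0.6719, 0.1056, 0.0576], 0.85)]
vface_right [([0.6689, 0.0896, 0.0575], 0.56)]
fixed jaw ((678.2944946289062, 92.7750015258789), (100.76612091064453, 35.97391128540039), 74.902587890625) 0.07749648381045286
bed z 0.04247524762296667 8216
(array([0.5709, 0.1164, 0.1175]), array([[ 0.9654, -0.2607,  0.0001],
       [-0.2607, -0.9654, -0.0001],
       [ 0.0001,  0.0001, -1.    ]])) 8.15 0.029079481832491382 [-0.0505 -0.2126 -3.8161]
wrist 7676 [0.1234 0.1881 0.19  ]
scene 221 [0.123  0.1539 0.192 ]
```

View pics/w3.png

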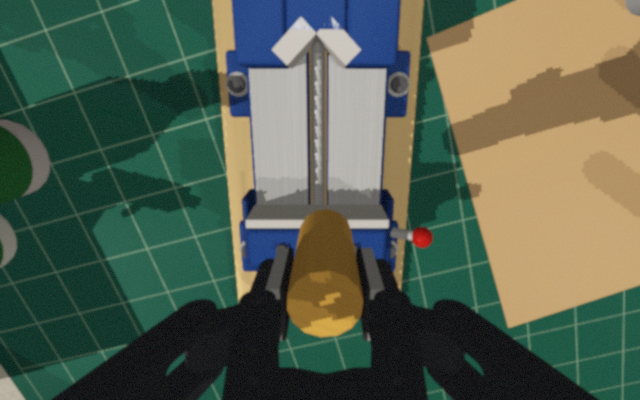

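The bar is held upright, foot at 0.120 (reported z + 0.0025). The V points at the far top with its corner at px (316,38), the sliding jaw is fully back with its plate at row 222, and the bed is at z 0.0425 (text says 42 mm). I'll refine the V axis from this depth map.

```bash
python3 - <<'E'
from h import *
np.set_printoptions(precision=4,suppress=True)
d=np.load("w3.npz");P=d["P"];I=cv2.cvtColor(d["im"],cv2.COLOR_RGB2HSV)
th=np.radians(-15.1)
def ang_fit():
    # front face of fixed jaw plus bed edges
    pass
for th in np.radians([-15.1]):
    ex=np.array([np.cos(th),np.sin(th)]);ey=np.array([-ex[1],ex[0]])
    X=P[...,:2]@ex;Y=P[...,:2]@ey;Z=P[...,2]
    bed=(Z>.038)&(Z<.047)&(I[...,1]<70)
    for a in np.arange(.53,.63,.015):
        s=bed&(X>a)&(X<a+.015)
        if s.sum()>50: print("bed",round(a,3),np.percentile(Y[s],[.5,99.5]),Y[s].min()/2+Y[s].max()/2,s.sum())
    top=(Z>.073)&(Z<.082)&(X>.6)
    blue=top&(I[...,1]>120); pl=top&(I[...,1]<80)
    print("blue jaw y",np.percentile(Y[blue],[.3,99.7]),"front x",np.percentile(X[blue],[.3,1]))
    print("plate y",np.percentile(Y[pl],[.5,99.5]),"x",np.percentile(X[pl],[.5,99.5]),pl.sum())
    jp=(Z>.07)&(Z<.084)&(X<.56)&(I[...,1]<70)&(abs(Y-.265)<.055)
    print("jaw plate front x",np.percentile(X[jp],[2,50,98]),"y",np.percentile(Y[jp],[.5,99.5]))
    # V face points below top
    f=(Z>.048)&(Z<.072)&(X>.60)&(I[...,1]<80)
    q=P[f]; x=X[f];y=Y[f]
    for nm,k in (("right",y<.262),("left",y>.268)):
        if k.sum()>20: c=np.polyfit(x[k],y[k],1); print(nm,k.sum(),c, np.degrees(np.arctan(c[0])), x[k].min(),x[k].max())
    print("bar now X,Y",np.array([.5709,.1164])@ex,np.array([.5709,.1164])@ey)
E
```

```text
bed 0.53 [0.2161 0.3161] 0.266270339975208 2043
bed 0.545 [0.2162 0.3163] 0.26620567596040623 2114
bed 0.56 [0.2161 0.3163] 0.26620556051186844 2290
bed 0.575 [0.2173 0.3153] 0.26620322627255033 2356
bed 0.59 [0.2174 0.3153] 0.26641563703678384 2393
bed 0.605 [0.2176 0.315 ] 0.26633263464119183 1633
blue jaw y [0.2175 0.3149] front x [0.6129 0.6131]
plate y [0.2164 0.3161] x [0.6139 0.6458] 2235
jaw plate front x [0.4962 0.5102 0.5122] y [0.2165 0.3159]
right 137 [ 1.9228 -0.9388] 62.52273801693454 0.6127590812243178 0.6267880876874902
left 172 [-1.1757  1.0068] -49.61672100752732 0.6127819828528756 0.6292131171559494
bar now X,Y 0.5208656001629453 0.26110303821842973
```

V axis: vise angle −15.1° and Y centre 0.2663. The jaw front is at X = 0.613, so the seated axis is at X ≈ 0.610. Next I carry the bar to 18 mm short of the seat, 5 mm sideways to centre it, and lower it to just above the bed.

Request:
carry_out(delta_pos=[[0.06, -0.005, 0], [0.12, -0.01, 0], [0.178, -0.013, 0], [0.178, -0.013, 0], [0.178, -0.013, 0.05], [0.178, -0.013, 0.1], [0.178, -0.013, 0.14], [0.178, -0.013, 0.165], [0.178, -0.013, 0.18], [0.178, -0.013, 0.185], [0.178, -0.013, 0.185], [0.178, -0.013, 0.185]], turn=[[0, 0, 0], [0, 0, 0], [0, 0, 0], [0, 0, 0], [0, 0, 0], [0, 0, 0], [0, 0, 0], [0, 0, 0], [0, 0, 0], [0, 0, 0], [0, 0, 0], [0, 0, 0]], claw=[1, 1, 1, 1, 1, 1, 1, 1, 1, 1, 1, 1])

```text
clock: 9.4
position: [0.6416, 0.1036, 0.0444]
ee_rot: [-0.0, 0.991, -0.131, 0.001]
contact_force: [-0.1, -0.3, -4.2]
width: 0.0289
gripper_force: 36.4
```

```bash
cat > meas.py <<'E'
from h import *
np.set_printoptions(precision=4,suppress=True)
from scipy.optimize import least_squares
th=np.radians(-15.1);ex=np.array([np.cos(th),np.sin(th)]);ey=np.array([-ex[1],ex[0]])
O=np.array([.538,.2663])
def V(p): return (np.array([p[:2]@ex,p[:2]@ey])-O)*1000
s=manip.get_state();print("tcp vise mm",V(np.array(s["position"])),"z",s["position"][2],"F",s["contact_force"],s["clock"],s["width"])
for c in ["wrist","scene"]:
    im=manip.get_image(c);P=pts(im);h=cv2.cvtColor(im["image"],cv2.COLOR_RGB2HSV)
    v=np.dstack([P[...,:2]@ex-O[0],P[...,:2]@ey-O[1]])
    m=(h[...,0]>10)&(h[...,0]<30)&(h[...,1]>110)&(v[...,0]>.02)&(v[...,0]<.1)&(abs(v[...,1])<.03)&(P[...,2]>.048)&(P[...,2]<.13)
    A=P[m]
    if len(A)<50: print(c,len(A));continue
    zt=np.percentile(A[:,2],97);S=A[A[:,2]<zt-.006]
    # tilted cylinder: axis point at mid height plus slopes
    f=least_squares(lambda p:np.hypot(S[:,0]-p[0]-p[2]*(S[:,2]-.08),S[:,1]-p[1]-p[3]*(S[:,2]-.08))-.015,[*S[:,:2].mean(0),0,0],loss="soft_l1",f_scale=.001)
    print(c,len(S),"top",zt,"axis vise mm",V(f.x[:2]),"tilt deg",np.degrees(f.x[2:]),"res",np.abs(f.fun).mean())
    j=(h[...,1]<70)&(P[...,2]>.072)&(P[...,2]<.084)&(v[...,0]<.05)&(abs(v[...,1])<.05)
    if j.sum()>10: print("  jaw plate x",np.percentile(v[j][:,0],[2,50,98])*1000)
E
python3 meas.py
```

```text
tcp vise mm [54.5016  0.8896] z 0.04436850814942523 F [-0.0566 -0.2976 -4.1853] 9.4 0.028853505828526804
wrist 3112 top 0.11747713283738945 axis vise mm [53.5265  1.1561] tilt deg [0.0937 0.2812] res 0.00019847600655274058
scene 124 top 0.11866739377568933 axis vise mm [54.3242  2.5714] tilt deg [0.8322 0.425 ] res 0.001254876080019506
  jaw plate x [-2321.6568   -27.8024   -22.2718]
```

Upright and about 4–5 mm above the bed. Lowering gently while watching the force.

Request:
carry_out(delta_pos=[[0, 0.0025, 0.003], [0, 0.0025, 0.005], [0, 0.0025, 0.007], [0, 0.0025, 0.007], [0, 0.0025, 0.007]], turn=[[0, 0, 0], [0, 0, 0], [0, 0, 0], [0, 0, 0], [0, 0, 0]], claw=[1, 1, 1, 1, 1])

```text
clock: 10.0
position: [0.6407, 0.1026, 0.0406]
ee_rot: [0.0, 0.991, -0.131, -0.0]
contact_force: [-0.1, -0.3, -3.5]
width: 0.0292
gripper_force: 36.4
```

Request:
carry_out(delta_pos=[[0, 0, 0.00125], [0, 0, 0.0025], [0, 0, 0.0025]], turn=[[0, 0, 0], [0, 0, 0], [0, 0, 0]], claw=[1, 1, 1])

```text
clock: 10.3
position: [0.641, 0.1026, 0.0404]
ee_rot: [-0.0, 0.991, -0.131, 0.0]
contact_force: [-1.2, 0.0, 1.7]
width: 0.0294
gripper_force: 36.7
```

The bed carries the bar (force went from −4 to +1.7 N). Release, rise clear, move back, and shut the fingers.

Request:
carry_out(delta_pos=[[0, 0, 0], [0, 0, 0], [0, 0, 0], [0, 0, 0], [0, 0, -0.02], [0, 0, -0.06], [0, 0, -0.12], [0, 0, -0.17], [0, 0, -0.17], [-0.05, 0, -0.17], [-0.1, 0, -0.17], [-0.1, 0, -0.17]], turn=[[0, 0, 0], [0, 0, 0], [0, 0, 0], [0, 0, 0], [0, 0, 0], [0, 0, 0], [0, 0, 0], [0, 0, 0], [0, 0, 0], [0, 0, 0], [0, 0, 0], [0, 0, 0]], claw=[-0.1, -0.1, -0.1, -0.1, -0.1, -0.1, -0.1, -0.1, -0.1, -0.1, 1, 1])

```text
clock: 11.5
position: [0.5988, 0.1136, 0.1068]
ee_rot: [0.0, 0.991, -0.131, -0.002]
contact_force: [0.5, -0.5, 0.6]
width: 0.0187
gripper_force: 0.0
```

Request:
carry_out(delta_pos=[[0, 0, 0], [0, 0, 0], [0, 0, 0], [0, 0, 0], [0, 0, 0]], turn=[[0, 0, 0], [0, 0, 0], [0, 0, 0], [0, 0, 0], [0, 0, 0]], claw=[1, 1, 1, 1, 1])

```text
clock: 12.0
position: [0.6025, 0.1128, 0.1075]
ee_rot: [0.0, 0.991, -0.131, 0.0]
contact_force: [0.0, -0.1, 0.3]
width: 0.0001
gripper_force: 0.0
```

```bash
python3 meas.py; python3 - <<'E'
from h import *
np.set_printoptions(precision=1,suppress=True)
im=manip.get_image("wrist");P=pts(im);p,Rm=rot();L=(P-p)@Rm*1000
for a in range(-145,-40,8):
    m=(L[...,2]>a)&(L[...,2]<a+8)&(abs(L[...,1])<60)&(abs(L[...,0])<60)&(im["z_map"]>0)
    if m.sum()>20: print("toolz",a,"x98",np.percentile(L[m][:,0],98),"y",np.percentile(L[m][:,1],[2,98]),m.sum())
E
```

```text
tcp vise mm [14.2777 -0.4105] z 0.1074917606852421 F [ 0.0306 -0.1344  0.265 ] 12.0 0.00012850733634432553
wrist 369 top 0.11378390244563429 axis vise mm [53.2276 -0.0446] tilt deg [-0.0168 -0.0353] res 0.00010975208741217516
  jaw plate x [-33.1011 -27.5362 -25.5409]
scene 157 top 0.11491382352808577 axis vise mm [54.4204  1.2611] tilt deg [-0.4913  0.2986] res 0.0010514390455389278
  jaw plate x [-2317.1006   -26.7752   -22.6781]
toolz -137 x98 17.953390187718572 y [-17.9  16.1] 102
toolz -129 x98 17.357341022797733 y [-57.1  56.4] 6352
toolz -121 x98 17.23956013845432 y [-53.2  52.2] 9013
toolz -113 x98 17.14700175701851 y [-47.1  46.1] 6622
toolz -105 x98 12.368965427036862 y [-40.7  39.7] 5594
toolz -97 x98 12.939499083079388 y [-35.4  34.4] 5275
toolz -89 x98 13.212753237507322 y [-28.4  27.2] 1992
toolz -81 x98 11.570128915945723 y [-9.7  8.8] 901
toolz -73 x98 11.034942927154297 y [-13.5  12.7] 708
toolz -65 x98 10.964877834389645 y [-13.5  12.7] 641
toolz -57 x98 10.9542459334883 y [-13.2  12.4] 551
toolz -49 x98 10.887586175699107 y [-11.7  10.9] 186
```

The bar stands at vise (53.2, 0.0) mm with zero tilt. The fingers' upper section is 2 mm proud of the pads, so I'll tilt the tool 10° with the tips leading. That makes it touch only at about 20 mm height, mid V. Then descend behind the bar.

Request:
carry_out(delta_pos=[[0.019, -0.001, 0], [0.019, -0.001, 0], [0.019, -0.001, 0.05], [0.019, -0.001, 0.1], [0.019, -0.001, 0.15], [0.019, -0.001, 0.19], [0.019, -0.001, 0.215], [0.019, -0.001, 0.222], [0.019, -0.001, 0.222], [0.019, -0.001, 0.222]], turn=[[0, 0.2, 0], [0, 0.333, 0], [0, 0.333, 0], [0, 0.333, 0], [0, 0.333, 0], [0, 0.333, 0], [0, 0.333, 0], [0, 0.333, 0], [0, 0.333, 0], [0, 0.333, 0]], claw=[1, 1, 1, 1, 1, 1, 1, 1, 1, 1])

```text
clock: 13.15
position: [0.6104, 0.1115, 0.0197]
ee_rot: [0.011, 0.988, -0.13, 0.087]
contact_force: [-0.1, -0.4, 0.3]
width: -0.0002
gripper_force: 0.0
```

```bash
python3 meas.py; python3 - <<'E'
from h import *
np.set_printoptions(precision=4,suppress=True)
im=manip.get_image("wrist"); save(im,"w4"); print(rot())
E
```

```text
tcp vise mm [22.2643  0.3448] z 0.019731614535243414 F [-0.0693 -0.3965  0.3173] 13.15 -0.00016400397510998803
wrist 3 top 0.11374438826891124 axis vise mm [8.3006 6.8837] tilt deg [-6.2774  1.6576] res 1.1691349421106649e-07
  jaw plate x [-26.5986  18.9218  23.6261]
scene 159 top 0.11501698212179497 axis vise mm [54.4349  1.313 ] tilt deg [-0.4792 -0.169 ] res 0.0011113259071640247
  jaw plate x [-2320.1228   -25.4265    25.2477]
(array([0.6102, 0.1115, 0.0198]), array([[ 0.9508, -0.2597,  0.1692],
       [-0.2558, -0.9657, -0.0449],
       [ 0.1751, -0.0005, -0.9846]]))
```

View pics/w4.png

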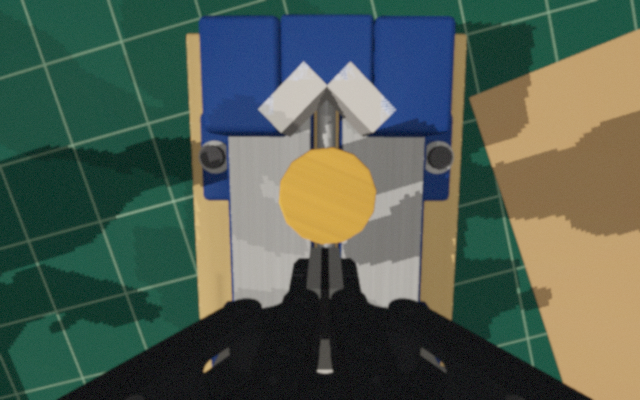

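Good alignment: bar top at px (327,195), V corner at (327,90), fingers directly behind. Advancing slowly, 26 mm of about 31.

Request:
carry_out(delta_pos=[[0.007, 0, 0.0012], [0.014, 0, 0.0025], [0.02, 0, 0.0036], [0.026, 0, 0.0046], [0.032, 0, 0.0057], [0.038, 0, 0.0068], [0.044, 0, 0.0078], [0.05, 0, 0.0089], [0.056, 0, 0.01], [0.061, 0, 0.0108], [0.064, 0, 0.0114], [0.064, 0, 0.0114]], turn=[[0, 0, 0], [0, 0, 0], [0, 0, 0], [0, 0, 0], [0, 0, 0], [0, 0, 0], [0, 0, 0], [0, 0, 0], [0, 0, 0], [0, 0, 0], [0, 0, 0], [0, 0, 0]], claw=[1, 1, 1, 1, 1, 1, 1, 1, 1, 1, 1, 1])

```text
clock: 14.5
position: [0.6349, 0.1046, 0.0188]
ee_rot: [0.011, 0.988, -0.131, 0.086]
contact_force: [-0.2, -0.1, -1.1]
width: 0.0002
gripper_force: 0.1
```

```bash
cat > bt.py <<'E'
from meas import *
im=manip.get_image("wrist");P=pts(im);h=cv2.cvtColor(im["image"],cv2.COLOR_RGB2HSV)
v=np.dstack([P[...,:2]@ex-O[0],P[...,:2]@ey-O[1]])*1000
m=(P[...,2]>.108)&(P[...,2]<.118)&(v[...,0]>20)&(v[...,0]<100)&(abs(v[...,1])<30)&(h[...,1]>100)
n,l,st,_=cv2.connectedComponentsWithStats(m.astype(np.uint8)); k=1+st[1:,4].argmax(); q=l==k
print("bar top centre",cv2.minEnclosingCircle(v[q].astype(np.float32)),"normal/plane",np.linalg.svd((P[q]-P[q].mean(0))[::7],full_matrices=False)[2][2],q.sum())
E
python3 bt.py
```

```text
tcp vise mm [47.7436  0.0613] z 0.01876629555618898 F [-0.1976 -0.0814 -1.0579] 14.5 0.00018494676621301875
wrist 706 top 0.11367804326134501 axis vise mm [65.0041  0.0112] tilt deg [-0.0698  0.0435] res 0.000989835771008724
  jaw plate x [42.3836 43.0224 43.6221]
scene 132 top 0.11496274109344456 axis vise mm [66.0886  1.1962] tilt deg [0.7447 0.381 ] res 0.001186308896913691
  jaw plate x [-2321.9204   -26.5708    46.9267]
bar top centre ((65.36829376220703, -0.23298029601573944), 15.151162147521973) normal/plane [-0.0078  0.0056 -1.    ] 7138
```

Bar at 65.4, upright. 5 mm more, then small steps.

Request:
carry_out(delta_pos=[[0.0025, 0, 0.0004], [0.005, 0, 0.0009], [0.0074, 0, 0.0013], [0.0098, 0, 0.0017], [0.0123, 0, 0.0022], [0.0123, 0, 0.0022]], turn=[[0, 0, 0], [0, 0, 0], [0, 0, 0], [0, 0, 0], [0, 0, 0], [0, 0, 0]], claw=[1, 1, 1, 1, 1, 1])

```text
clock: 15.25
position: [0.6398, 0.1033, 0.0189]
ee_rot: [0.011, 0.988, -0.13, 0.086]
contact_force: [-0.2, -0.3, 0.7]
width: 0.0002
gripper_force: 0.3
```

Request:
carry_out(delta_pos=[[0.0012, 0, 0.0002], [0.0012, 0, 0.0002]], turn=[[0, 0, 0], [0, 0, 0]], claw=[1, 1])

```text
clock: 15.45
position: [0.64, 0.1032, 0.0188]
ee_rot: [0.011, 0.988, -0.13, 0.086]
contact_force: [-1.2, -0.3, 0.2]
width: -0.0002
gripper_force: 0.4
```

Request:
carry_out(delta_pos=[[0.0012, 0, 0.0002], [0.0012, 0, 0.0002]], turn=[[0, 0, 0], [0, 0, 0]], claw=[1, 1])

```text
clock: 15.65
position: [0.6404, 0.1031, 0.0188]
ee_rot: [0.011, 0.988, -0.13, 0.086]
contact_force: [-0.8, 0.3, 1.2]
width: 0.0001
gripper_force: 0.4
```

Request:
carry_out(delta_pos=[[0.0012, 0, 0.0002], [0.0012, 0, 0.0002]], turn=[[0, 0, 0], [0, 0, 0]], claw=[1, 1])

```text
clock: 15.85
position: [0.6409, 0.103, 0.0188]
ee_rot: [0.011, 0.988, -0.13, 0.086]
contact_force: [-1.4, -0.4, 0.5]
width: -0.0003
gripper_force: 0.4
```

Request:
carry_out(delta_pos=[[0.0006, 0, 0.0001], [0.0006, 0, 0.0001]], turn=[[0, 0, 0], [0, 0, 0]], claw=[1, 1])

```text
clock: 16.05
position: [0.641, 0.1029, 0.0188]
ee_rot: [0.011, 0.988, -0.13, 0.086]
contact_force: [-1.6, 0.5, 1.2]
width: -0.0001
gripper_force: 0.7
```

Request:
carry_out(delta_pos=[[0.0006, 0, 0.0001], [0.0006, 0, 0.0001]], turn=[[0, 0, 0], [0, 0, 0]], claw=[1, 1])

```text
clock: 16.25
position: [0.641, 0.1029, 0.0188]
ee_rot: [0.011, 0.988, -0.13, 0.086]
contact_force: [-2.3, 2.0, 0.5]
width: -0.0
gripper_force: 1.0
```

Request:
carry_out(delta_pos=[[0.0006, 0, 0.0001], [0.0006, 0, 0.0001]], turn=[[0, 0, 0], [0, 0, 0]], claw=[1, 1])

```text
clock: 16.45
position: [0.6411, 0.1029, 0.0187]
ee_rot: [0.011, 0.988, -0.131, 0.086]
contact_force: [-3.3, 1.3, 0.8]
width: 0.0001
gripper_force: 1.5
```

Request:
carry_out(delta_pos=[[0.0006, 0, 0.0001], [0.0006, 0, 0.0001]], turn=[[0, 0, 0], [0, 0, 0]], claw=[1, 1])

```text
clock: 16.65
position: [0.6411, 0.1028, 0.0186]
ee_rot: [0.011, 0.988, -0.131, 0.086]
contact_force: [-4.5, 0.0, 2.5]
width: 0.0002
gripper_force: 2.1
```

```bash
python3 bt.py
```

```text
tcp vise mm [54.1899 -0.0237] z 0.018641064614654992 F [-4.5437  0.0471  2.5353] 16.65 0.00015863235248397687
wrist 703 top 0.11371519241792513 axis vise mm [71.1431  0.0486] tilt deg [-0.116 -0.089] res 0.001082692532788944
scene 120 top 0.11489595002032789 axis vise mm [72.3872  1.5423] tilt deg [-1.1833 -0.7333] res 0.001057241657849304
  jaw plate x [-2313.161    -26.4468    48.0742]
bar top centre ((71.64871978759766, 0.1649768203496933), 14.972933769226074) normal/plane [ 0.012  -0.0025  0.9999] 7157
```

Seated at (71.6, 0.2), upright; stiffness is about 4 N/mm. Raising the push to about 10 N.

Request:
carry_out(delta_pos=[[0.0006, 0, 0.0001], [0.0012, 0, 0.0002], [0.0018, 0, 0.0003], [0.0018, 0, 0.0003]], turn=[[0, 0, 0], [0, 0, 0], [0, 0, 0], [0, 0, 0]], claw=[1, 1, 1, 1])

```text
clock: 17.2
position: [0.6412, 0.1028, 0.0185]
ee_rot: [0.011, 0.988, -0.131, 0.085]
contact_force: [-6.3, 2.4, 2.9]
width: -0.0001
gripper_force: 3.1
```

Request:
carry_out(delta_pos=[[0.0006, 0, 0.0001], [0.0006, 0, 0.0001]], turn=[[0, 0, 0], [0, 0, 0]], claw=[1, 1])

```text
clock: 17.4
position: [0.6412, 0.1027, 0.0185]
ee_rot: [0.012, 0.988, -0.131, 0.085]
contact_force: [-6.3, 2.1, 3.0]
width: -0.0001
gripper_force: 3.3
```

Request:
carry_out(delta_pos=[[0.0007, 0, 0.0001], [0.0013, 0, 0.0002], [0.002, 0, 0.0003], [0.002, 0, 0.0003]], turn=[[0, 0, 0], [0, 0, 0], [0, 0, 0], [0, 0, 0]], claw=[1, 1, 1, 1])

```text
clock: 17.8
position: [0.6412, 0.1026, 0.0182]
ee_rot: [0.012, 0.988, -0.131, 0.084]
contact_force: [-7.1, 2.5, 3.4]
width: -0.0002
gripper_force: 4.0
```

Request:
carry_out(delta_pos=[[0, 0, 0], [0, 0, 0]], turn=[[0, 0, 0], [0, 0, 0]], claw=[1, 1])

```text
clock: 18.0
position: [0.6411, 0.1026, 0.0182]
ee_rot: [0.012, 0.988, -0.131, 0.084]
contact_force: [-8.0, 2.7, 2.6]
width: -0.0004
gripper_force: 4.0
```

Request:
carry_out(delta_pos=[[0.0007, 0, 0.0001], [0.0014, 0, 0.0002], [0.0014, 0, 0.0002], [0.0014, 0, 0.0002]], turn=[[0, 0, 0], [0, 0, 0], [0, 0, 0], [0, 0, 0]], claw=[1, 1, 1, 1])

```text
clock: 18.4
position: [0.6411, 0.1026, 0.0181]
ee_rot: [0.012, 0.988, -0.131, 0.084]
contact_force: [-8.2, 2.7, 3.5]
width: 0.0
gripper_force: 4.5
```

```bash
python3 bt.py
```

```text
tcp vise mm [54.2607 -0.2205] z 0.018146157449830738 F [-8.2435  2.7075  3.4947] 18.4 3.4481091776481337e-05
wrist 773 top 0.11371682065591181 axis vise mm [71.1687  0.044 ] tilt deg [-0.2099 -0.1242] res 0.0011028797206575297
scene 117 top 0.11491653949917947 axis vise mm [72.0419  1.5163] tilt deg [ 0.3219 -1.3722] res 0.0010239446064564776
  jaw plate x [-2323.5217   -26.524     48.4468]
bar top centre ((71.66661071777344, 0.0649893581867218), 14.93952465057373) normal/plane [ 0.0124 -0.0065  0.9999] 7241
```

Request:
carry_out(delta_pos=[[0.001, 0, 0.0002], [0.002, 0, 0.0004], [0.002, 0, 0.0004], [0.002, 0, 0.0004]], turn=[[0, 0, 0], [0, 0, 0], [0, 0, 0], [0, 0, 0]], claw=[1, 1, 1, 1])

```text
clock: 18.95
position: [0.6411, 0.1025, 0.0179]
ee_rot: [0.012, 0.988, -0.131, 0.083]
contact_force: [-9.8, 2.1, 5.1]
width: -0.0001
gripper_force: 5.1
```

10 N on the V at the seat. Now back off, up, and over behind the sliding jaw.

Request:
carry_out(delta_pos=[[-0.005, 0, -0.0009], [-0.012, 0, -0.0021], [-0.03, 0, -0.0053], [-0.0542, 0, -0.0096], [-0.0542, 0, -0.0096], [-0.041, 0, -0.083], [-0.028, 0, -0.157], [-0.028, 0, -0.157], [-0.13, 0, -0.175], [-0.23, 0, -0.193], [-0.321, 0, -0.209], [-0.321, 0, -0.209]], turn=[[0, 0, 0], [0, 0, 0], [0, 0, 0], [0, 0, 0], [0, 0, 0], [0, 0, 0], [0, 0, 0], [0, 0, 0], [0, 0, 0], [0, 0, 0], [0, 0, 0], [0, 0, 0]], claw=[1, 1, 1, 1, 1, 1, 1, 1, 1, 1, 1, 1])

```text
clock: 20.15
position: [0.5023, 0.1388, 0.0776]
ee_rot: [0.012, 0.988, -0.13, 0.083]
contact_force: [-0.2, -0.1, -0.5]
width: -0.0001
gripper_force: 0.0
```

Request:
carry_out(delta_pos=[[0, 0, 0], [0, 0, 0], [0, 0, 0]], turn=[[0, 0, 0], [0, 0, 0], [0, 0, 0]], claw=[1, 1, 1])

```text
clock: 20.45
position: [0.5103, 0.1383, 0.079]
ee_rot: [0.011, 0.988, -0.131, 0.087]
contact_force: [0.4, 0.2, -0.8]
width: 0.0001
gripper_force: 0.0
```

```bash
python3 bt.py; python3 - <<'E'
from h import *
import meas
im=manip.get_image("wrist"); save(im,"w5"); print(rot())
t=manip.get_image("top"); P=pts(t); v=np.dstack([P[...,:2]@meas.ex-.538,P[...,:2]@meas.ey-.2663])*1000
m=(P[...,2]>.06)&(P[...,2]<.09)&(v[...,0]<0)&(v[...,0]>-100)&(abs(v[...,1])<48)&(abs(v[...,1])>30)
print("jaw x extent",np.percentile(v[m][:,0],[1,5,95,99]),m.sum())
for q in ("jaw_back",): print([(meas.V(np.array(d["point"])),d["point"][2],d["score"]) for c in("top","scene","wrist") for d in manip.place_of(c,q)[:1]])
E
```

```text
tcp vise mm [-81.3361   0.2023] z 0.07900866255218567 F [ 0.3771  0.1517 -0.7586] 20.45 0.00011023472595557151
wrist 36
scene 116 top 0.11533547268209884 axis vise mm [72.5064  1.6234] tilt deg [-0.1681 -1.2333] res 0.0009889685849090951
  jaw plate x [-2313.1516   -27.365    -23.1815]
tcp vise mm [-82.0411  -0.0687] z 0.07873408189041989 F [ 0.8853 -0.1407  0.6764] 20.6 0.0002697293466658917
wrist 11
scene 118 top 0.11559025492147669 axis vise mm [72.7773  1.4842] tilt deg [-1.1369 -0.3075] res 0.0010009045772148308
  jaw plate x [-2318.8653   -27.2209   -22.6931]
(array([0.509 , 0.1383, 0.0787]), array([[ 0.951 , -0.2601,  0.1673],
       [-0.2561, -0.9656, -0.0453],
       [ 0.1733,  0.0002, -0.9849]]))
jaw x extent [-58.9185 -58.332  -24.4616 -23.5095] 96
[(array([-65.4506,  -1.5579]), 0.0622, 0.94), (array([-63.5304,  -1.7648]), 0.0616, 0.66), (array([-57.3698,  -0.4133]), 0.0632, 0.92)]Traceback (most recent call last):
  File "bt.py", line 5, in <module>
    n,l,st,_=cv2.connectedComponentsWithStats(m.astype(np.uint8)); k=1+st[1:,4].argmax(); q=l==k
                                                                       ~~~~~~~~~~~~~~~^^
ValueError: attempt to get argmax of an empty sequence
```

View pics/w5.png

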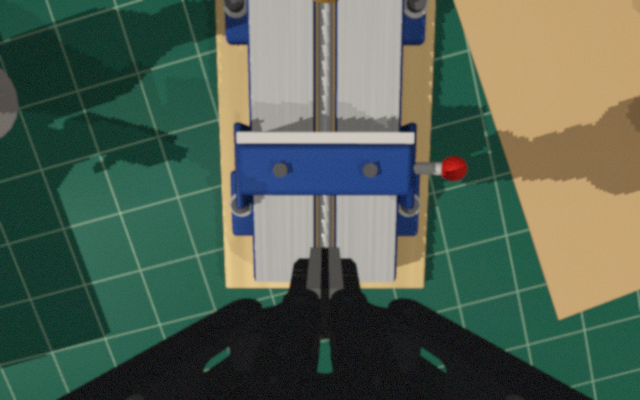

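The tips hang behind the jaw back (jaw rows 143–195, fingertips at px (322,255)) with clear bed beneath. Descending 57 mm, then pushing forward.

Request:
carry_out(delta_pos=[[-0.0083, 0, 0.047], [-0.0167, 0, 0.094], [-0.022, 0, 0.125], [-0.025, 0, 0.14], [-0.025, 0, 0.14], [-0.013, 0, 0.142], [0, 0, 0.1445], [0.006, 0, 0.1455], [0.012, 0, 0.1466], [0.012, 0, 0.1466]], turn=[[0, 0, 0], [0, 0, 0], [0, 0, 0], [0, 0, 0], [0, 0, 0], [0, 0, 0], [0, 0, 0], [0, 0, 0], [0, 0, 0], [0, 0, 0]], claw=[1, 1, 1, 1, 1, 1, 1, 1, 1, 1])

```text
clock: 21.95
position: [0.5238, 0.1345, 0.0223]
ee_rot: [0.011, 0.988, -0.131, 0.087]
contact_force: [-0.6, -0.4, 1.2]
width: 0.0003
gripper_force: 0.0
```

Request:
carry_out(delta_pos=[[0.005, 0, 0.0009], [0.01, 0, 0.0018], [0.01, 0, 0.0018]], turn=[[0, 0, 0], [0, 0, 0], [0, 0, 0]], claw=[1, 1, 1])

```text
clock: 22.25
position: [0.5262, 0.1336, 0.0217]
ee_rot: [0.012, 0.988, -0.131, 0.085]
contact_force: [-2.2, 0.4, 0.6]
width: 0.0
gripper_force: 1.0
```

Request:
carry_out(delta_pos=[[0.01, 0, 0.0018], [0.022, 0, 0.0039], [0.036, 0, 0.0064], [0.05, 0, 0.0089], [0.064, 0, 0.0114], [0.08, 0, 0.0142], [0.096, 0, 0.017], [0.112, 0, 0.0199], [0.128, 0, 0.0228], [0.142, 0, 0.0252], [0.15, 0, 0.0266], [0.15, 0, 0.0266]], turn=[[0, 0, 0], [0, 0, 0], [0, 0, 0], [0, 0, 0], [0, 0, 0], [0, 0, 0], [0, 0, 0], [0, 0, 0], [0, 0, 0], [0, 0, 0], [0, 0, 0], [0, 0, 0]], claw=[1, 1, 1, 1, 1, 1, 1, 1, 1, 1, 1, 1])

```text
clock: 23.45
position: [0.5824, 0.1176, 0.0206]
ee_rot: [0.012, 0.988, -0.131, 0.083]
contact_force: [-6.4, 0.9, 0.9]
width: -0.0003
gripper_force: 2.9
```

```bash
python3 bt.py; python3 -c "
from h import *
print(rot()[1].round(4))"
```

```text
tcp vise mm [-6.3461 -0.9978] z 0.02059711588588998 F [-6.4436  0.8916  0.8755] 23.45 -0.0003284812772347211
wrist 1208 top 0.11374068028611914 axis vise mm [71.8772  0.0848] tilt deg [ 0.0011 -0.1424] res 0.00016501392535438287
  jaw plate x [-10.1873  28.3     32.4634]
scene 113 top 0.11495851329551168 axis vise mm [72.2437  1.6225] tilt deg [ 0.6085 -1.0647] res 0.0010344869295167139
  jaw plate x [-2318.585     28.7023    35.5915]
bar top centre ((71.35035705566406, 0.05604267865419388), 14.905449867248535) normal/plane [-0.0123  0.0063  0.9999] 7917
[[ 0.9521 -0.26    0.1608]
 [-0.256  -0.9656 -0.0456]
 [ 0.1672  0.0023 -0.9859]]
```

The bar hasn't moved (71.6, 0.06, upright); the jaw front is about 25–28 mm from it. 18 mm more, then fine steps.

Request:
carry_out(delta_pos=[[0.008, 0, 0.0014], [0.016, 0, 0.0028], [0.024, 0, 0.0042], [0.032, 0, 0.0056], [0.039, 0, 0.0068], [0.045, 0, 0.0079], [0.045, 0, 0.0079]], turn=[[0, 0, 0], [0, 0, 0], [0, 0, 0], [0, 0, 0], [0, 0, 0], [0, 0, 0], [0, 0, 0]], claw=[1, 1, 1, 1, 1, 1, 1])

```text
clock: 24.3
position: [0.5995, 0.113, 0.0205]
ee_rot: [0.012, 0.988, -0.131, 0.082]
contact_force: [-6.7, 1.5, 1.6]
width: -0.0002
gripper_force: 3.3
```

Request:
carry_out(delta_pos=[[0.0025, 0, 0.0004], [0.005, 0, 0.0009], [0.005, 0, 0.0009]], turn=[[0, 0, 0], [0, 0, 0], [0, 0, 0]], claw=[1, 1, 1])

```text
clock: 24.6
position: [0.601, 0.1126, 0.0205]
ee_rot: [0.012, 0.988, -0.131, 0.082]
contact_force: [-7.4, 1.8, 2.1]
width: -0.0001
gripper_force: 3.7
```

```bash
python3 bt.py
```

```text
tcp vise mm [12.9738 -1.0512] z 0.02045398428494495 F [-7.3912  1.8025  2.1352] 24.6 -0.00014275541850183757
wrist 11 top 0.1137656157256795 axis vise mm [75.0753  3.9608] tilt deg [-0.2822 -1.4608] res 0.005737950491627595
  jaw plate x [ 9.0864 46.5434 49.7348]
scene 119 top 0.11510116075006002 axis vise mm [72.2718  1.672 ] tilt deg [-0.4759 -1.6418] res 0.0014962957119997275
  jaw plate x [-2326.7768    10.5615    49.3369]
bar top centre ((71.49728393554688, 0.1387348175048828), 14.899513244628906) normal/plane [-0.0035  0.0001 -1.    ] 8043
```

Jaw front ≈ 48–49 with 56.7 needed; sliding drag reads about 7.6 N. Small steps now.

Request:
carry_out(delta_pos=[[0.0025, 0, 0.0004], [0.005, 0, 0.0009], [0.0075, 0, 0.0013], [0.01, 0, 0.0018], [0.0125, 0, 0.0022], [0.0125, 0, 0.0022]], turn=[[0, 0, 0], [0, 0, 0], [0, 0, 0], [0, 0, 0], [0, 0, 0], [0, 0, 0]], claw=[1, 1, 1, 1, 1, 1])

```text
clock: 25.35
position: [0.6057, 0.1113, 0.0204]
ee_rot: [0.012, 0.988, -0.131, 0.082]
contact_force: [-7.8, 2.6, 3.9]
width: 0.0
gripper_force: 4.0
```

Request:
carry_out(delta_pos=[[0.0025, 0, 0.0004], [0.0025, 0, 0.0004]], turn=[[0, 0, 0], [0, 0, 0]], claw=[1, 1])

```text
clock: 25.55
position: [0.6056, 0.1113, 0.0203]
ee_rot: [0.012, 0.988, -0.131, 0.081]
contact_force: [-9.8, 2.9, 4.5]
width: 0.0001
gripper_force: 5.0
```

Request:
carry_out(delta_pos=[[0.0025, 0, 0.0004], [0.0025, 0, 0.0004]], turn=[[0, 0, 0], [0, 0, 0]], claw=[1, 1])

```text
clock: 25.75
position: [0.6056, 0.1112, 0.02]
ee_rot: [0.012, 0.988, -0.131, 0.08]
contact_force: [-11.2, 3.2, 6.0]
width: 0.0002
gripper_force: 5.9
```

Request:
carry_out(delta_pos=[[0.0012, 0, 0.0002], [0.0025, 0, 0.0004]], turn=[[0, 0, 0], [0, 0, 0]], claw=[1, 1])

```text
clock: 25.95
position: [0.6056, 0.1112, 0.0199]
ee_rot: [0.012, 0.988, -0.131, 0.079]
contact_force: [-13.1, 5.1, 6.7]
width: 0.0001
gripper_force: 7.2
```

The jaw has met the bar (TCP stopped, force rising). Clamp is now about 6 N; I'll go to about 9–10 N (17 N at the wrist).

Request:
carry_out(delta_pos=[[0.0015, 0, 0.0003], [0.003, 0, 0.0005], [0.003, 0, 0.0005]], turn=[[0, 0, 0], [0, 0, 0], [0, 0, 0]], claw=[1, 1, 1])

```text
clock: 26.25
position: [0.6055, 0.1111, 0.0196]
ee_rot: [0.012, 0.988, -0.131, 0.078]
contact_force: [-14.3, 4.8, 6.7]
width: -0.0002
gripper_force: 7.8
```

Request:
carry_out(delta_pos=[[0.001, 0, 0.0002], [0.001, 0, 0.0002]], turn=[[0, 0, 0], [0, 0, 0]], claw=[1, 1])

```text
clock: 26.45
position: [0.6055, 0.111, 0.0194]
ee_rot: [0.012, 0.988, -0.131, 0.078]
contact_force: [-16.1, 5.4, 8.4]
width: 0.0
gripper_force: 8.1
```

```bash
python3 bt.py
```

```text
tcp vise mm [17.661  -1.4076] z 0.019435629778725316 F [-16.0742   5.3675   8.3581] 26.45 2.5709301795464928e-05
wrist 7 top 0.11375774765713162 axis vise mm [81.1381 -8.4352] tilt deg [ 35.3045 -26.9493] res 0.003500724158157685
  jaw plate x [13.8936 19.2723 44.0528]
scene 117 top 0.1151555282752945 axis vise mm [72.8324  1.5941] tilt deg [-0.3773 -0.5709] res 0.000941363323649953
  jaw plate x [-2321.8325     6.4363    38.2661]
bar top centre ((71.50389862060547, 0.032906290143728256), 14.932087898254395) normal/plane [-0.0018 -0.     -1.    ] 8087
```

Wrist 17 N, so the clamp is about 9 N; bar at (71.5, 0.0), top level. Retreat and check.

Request:
carry_out(delta_pos=[[-0.006, 0, -0.001], [-0.015, 0, -0.0027], [-0.035, 0, -0.006], [-0.07, 0, -0.0125], [-0.07, 0, -0.0125], [-0.055, 0, -0.09], [-0.035, 0, -0.2], [-0.035, 0, -0.2], [-0.16, 0, -0.22], [-0.16, 0, -0.22]], turn=[[0, 0, 0], [0, 0, 0], [0, 0, 0], [0, 0, 0], [0, 0, 0], [0, 0, 0], [0, 0, 0], [0, 0, 0], [0, 0, 0], [0, 0, 0]], claw=[1, 1, 1, 1, 1, 1, 1, 1, 1, 1])

```text
clock: 27.6
position: [0.5316, 0.1305, 0.0957]
ee_rot: [0.012, 0.988, -0.13, 0.082]
contact_force: [0.5, -0.1, -0.4]
width: 0.0002
gripper_force: 0.0
```

Request:
carry_out(delta_pos=[[0, 0, 0], [0, 0, 0], [0, 0, 0]], turn=[[0, 0, 0], [0, 0, 0], [0, 0, 0]], claw=[1, 1, 1])

```text
clock: 27.9
position: [0.5408, 0.1302, 0.0978]
ee_rot: [0.011, 0.988, -0.131, 0.087]
contact_force: [0.1, 1.0, 0.1]
width: 0.0003
gripper_force: 0.0
```

```bash
python3 bt.py; python3 -c "
from h import *
a=manip.get_image('wrist')['image'];b=manip.get_image('scene')['image'][120:320,140:460]
cv2.imwrite('pics/f.png',np.vstack([a[:300,100:580],cv2.resize(b,(480,300))])[...,::-1])"
```

```text
tcp vise mm [-49.7923   0.3147] z 0.0978100521182892 F [0.0546 1.0116 0.0506] 27.9 0.0002656755121588061
wrist 955 top 0.11362938744771818 axis vise mm [72.1879  0.0444] tilt deg [-0.2804 -0.049 ] res 0.00018390165975559324
  jaw plate x [32.4355 49.1935 49.9564]
scene 116 top 0.11561166807175015 axis vise mm [72.3108  1.6832] tilt deg [-0.5605 -1.3021] res 0.0009568394129774615
  jaw plate x [-2329.7896 -2299.0042    40.5696]
bar top centre ((68.4947280883789, 0.09760481119155884), 14.204239845275879) normal/plane [-0.0485  0.0055  0.9988] 1400
```

View pics/f.png

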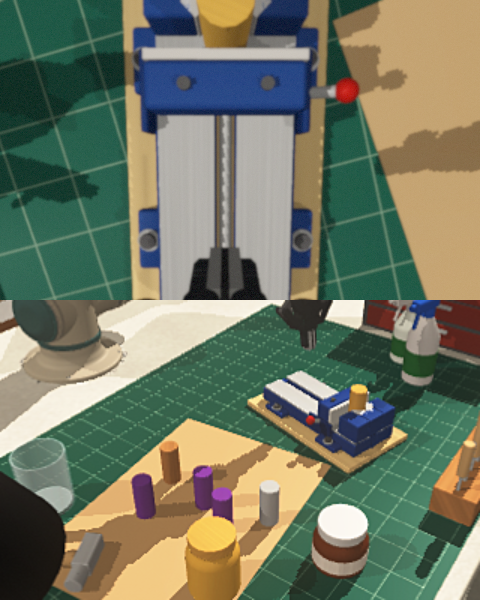

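The jaw plate (px row 52) touches the bar (px (225,15)). The bar stands upright in the V, the robot is clear and everything else is in place. Handing in.

```bash
python3 -c "
from rig import manip
print(manip.sign_off())"
```

```text
the job is handed in; nothing more can be done
None
```

The brass bar stands upright in the vise: I pushed it into the V at about 10 N, then clamped it with the sliding jaw at about 9 N (wrist force less jaw drag), and handed the job in at about 28 s with the arm clear and nothing else moved.

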